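# Pin the lid stop, then hold the chest lid at its balance point

### The job

I want to screw a stay onto this little chest's lid. Take the longer of the two steel pins out of the pin stand, put it all the way down into the hole of the wooden post behind the chest's hinge and let go of it; leave the shorter pin in the stand. Then take the lid by its bar handle, swing it up to its balance point, where it stands upright over the hinge and would fall neither way, without dropping it or letting it tip over backwards, and finish still gripping the bar and keeping the lid still there: do not let go.

Things in the scene. Friction and masses are not known exactly. Their poses are not given: they have to be found in the camera images.
- chest: open wooden chest 105 x 180 mm, top edge 85 mm above the bench, fixed on a 12 mm board (205 x 210 mm). Origin: on the bench under the chest's centre; own +x runs from the front (bar handle) to the hinge and on to the pin post, own y along the hinge. The front faces roughly to the robot's right (world -y): the lid swings up from right to left
- lid_hinge (a point): middle of the lid's hinge axis, 52.5 mm behind the chest's origin (own +x), 91 mm above the bench; the axis runs along the chest's own y
- lid (a joint): opening angle of the lid: 0 shut (level), grows as it opens, 1.571 upright, its balance point (centre of mass straight above the hinge). The hinge turns freely: let go short of that, the lid falls shut; beyond it, over backwards. Panel 10 mm thick, 102 x 184 mm; lid and handle weigh 0.2 to 0.4 kg
- bar_centre (a point): middle of the lid's bar handle: round wooden bar 14 mm thick, parallel to the hinge axis and 165 mm from it, in the plane of the lid, on two steel arms, 52 mm clear of the panel; 115 mm of it is free between the arms: fingers can reach down on both sides of it, and it can turn between them as the lid swings. Lid shut, it is 91 mm above the bench
- pin_hole (a point): centre of the mouth of the 12 mm round hole (2 mm chamfer, 45 mm deep, vertical) in the top of the pale wooden post (50 x 60 mm) behind the chest; the mouth is 82 mm above the bench and 45 mm behind the hinge axis. z up, axes as the chest
- pin_stand: dark wooden block 130 x 60 x 40 mm, fixed, with two 12 mm holes 70 mm apart along its own x (28 mm deep), in each of which a pin stands; which pin is in which hole changes. Origin: underside centre. Thick round rolls hang on the wall ahead and above (x beyond 0.64 m, 0.43 to 0.59 m up, y -0.09 to 0.35): keep the wrist clear of them
- long_pin_knob (a point): centre of the grip knob of the longer pin: steel pin 140 mm long, 40 to 85 g, shank 10 mm with a tapered foot, and at the top a round knob 18 mm across and 30 mm high. This point is 125 mm above the pin's foot and 15 mm below its top; the pin's z is its axis, up
- long_pin_tip (a point): foot end of the longer pin, on its axis
- short_pin: the shorter pin, 100 mm long, same shank and knob, standing in the other hole of the stand; origin at its foot. Leave it there
Mind the look-alikes: they are no part of the job. Leave any green look-alike of the part that bears long_pin_knob alone.

How it is judged:
On the way:
1. the longer pin stands fully down in the post's hole, let go of, with the lid still shut (z of long_pin_tip in the frame of pin_hole below -0.038 m and horizontal distance between long_pin_tip and pin_hole below 0.006 m and contact force between the fingers and long_pin below 0.1 N and value of joint lid below 0.2 rad), for 0.2 s.
At the end, for the whole second after the job is handed in: The lid is held within 0.07 rad (4 degrees) of upright, still (under 0.1 rad/s), with the fingers gripping the bar handle (more than 1 N, grasp point within 75 mm of the bar's middle); the longer pin is at least 38 mm down the post's 45 mm hole and not held (value of joint lid between 1.5 and 1.64 rad and velocity of joint lid between -0.1 and 0.1 rad/s and contact force between the fingers and lid above 1 N and z of long_pin_tip in the frame of pin_hole below -0.038 m and horizontal distance between long_pin_tip and pin_hole below 0.006 m and contact force between the fingers and long_pin below 0.1 N and distance between the grasp point and bar_centre below 0.075 m); the arm keeps its last pose, push and grip.
It fails at once if the lid tipped over backwards, more than 0.28 rad (16 degrees) past upright (value of joint lid above 1.85 rad).
It fails at once if the lid was dropped or flung (faster than 5 rad/s) (velocity of joint lid above 5 rad/s or velocity of joint lid below -5 rad/s).
It fails at once if the shorter pin was taken or knocked out of its place in the stand (distance of short_pin from where it was at the start of the episode above 0.02 m).
It also fails if it takes over 69 s, if anything falls off the work surface, if the arm or the gripper's body presses on something with over 40 N, if the wrist force passes 120 N, or if a joint passes its speed limit or range.

### The arm

A 7-joint arm with a two-finger parallel gripper is mounted at the origin on the work surface; the furniture and walls round the work are solid. World frame = base frame: x ahead of the robot, y to its left, z up, the work surface at z = 0. Lengths are in m, angles in rad, forces in N, time in s.
With the tool pointing down it reaches from about 0.4 to 0.85 m from the base axis. Payload 10.4 kg.
Tool frame: the origin (TCP) lies at the very end of the fingers, on their centre line; the grasp point (between the pads) lies 19 mm behind it; z points along the fingers, y is the direction in which the jaws open and shut (so a half turn about z gives the same grasp; the last joint's range is limited). The gripper opens to 87 mm and grips with 3 to 60 N. Pads are 19 mm wide; open, the fingers measure 117 mm over their backs; the gripper's body (75 mm by 190 mm) begins 51 mm behind the grasp point.
Start: joints at [1.093, 0.332, -0.065, 1.46, 0.022, 1.35, -0.088], TCP at [0.275, -0.561, 0.223] pointing down, gripper open.
Joint ranges: [-2.6, 2.6], [-0.5, 2.12], [-1.47, 1.34], [0.16, 2.42], [-1.27, 4.41], [0.06, 2.06], [-2.6, 2.6]. Speed limits (rad/s): [2.22, 2.22, 2.79, 2.79, 3.14, 3.14, 3.14].

### API

Orientations are given as a unit quaternion [x, y, z, w].
In Python, from rig import status, viewer, ticket gives the robot as it stands.
- The arm moves only by the shell command python3 -m jog 'ROWS' [FORCE]. ROWS is JSON, a list of rows, each a list of 5 numbers: the finger opening in mm, from 0 to 87, then the shift along the tool's x, y, z in mm, then the turn about the tool's z in degrees. A call has 1 to 8 rows; each row is the pose to reach, as a shift and turn from the pose measured when the call began, along the tool's axes at that moment; what a row does not reach only later rows make up. A row lasts 1/10 s, in which the tool goes at most 50 mm and 8.59 degrees, less where a joint would pass 70% of its speed; a pose out of reach is approached as far as the arm can. A call with a gripper value outside its range is refused whole. The fingers move at their own pace and stop on an object; FORCE is the grip in N (left out, the last holds). Time passes only in rows, so rows that repeat a pose let the fingers close. It gives the time, the measured TCP pose, the force and the opening at its end, in the units of the state.
- status.get_obs(): the state, without advancing time (a new reading comes with each control period).
- viewer.capture(name): name is "side" or "top"; returns a dict with "image" (420x560x3 uint8, red, green, blue), "fx", "fy", "cx", "cy" (pixels), "origin" and "rotation" of the camera in the world. Camera axes: x right, y up, looking along -z (the intrinsics and any distortion apply to the point x, -y, -z); pixel columns grow to the right and rows downward; lengths in m; the calibration is good to about 2 mm. A picture is of the moment at which its call begins. There is no depth.
- ticket.hand_in(): hands the job in, once; it reports no verdict.
The state is a dict: "clock": time; "qpos": joint angles; "qd": joint speeds; "effort": joint torques, N m; "tool_pos": TCP position; "tcp_rot": TCP orientation; "contact_force": force on the tool from outside, world axes, zero at the start; "ft_torque": the same for the moment, N m; "finger_gap": finger opening in m.
Only numpy, scipy, OpenCV 4.12 (cv2) and the standard library are available. Lean on these libraries where they do the work, as an engineer would, in place of code of your own. Each camera call takes 0.05 s, during which the arm holds its last target.

## Working session

There is one attempt and no reset: what is moved stays moved. The work goes in short steps, Python scripts to look and compute and a shell command to move; the robot and the scene stay as the last step left them, time stands still between calls to the robot, and variables do not carry over. Pictures are saved under pics/ and viewed, and the job is handed in when it is done.

```bash
ls; mkdir -p pics
python3 - <<'E'
from rig import status, viewer
import cv2,numpy as np
print(status.get_obs())
for n in("side","top"):
    c=viewer.capture(n); cv2.imwrite(f"pics/{n}0.png",c["image"][:,:,::-1])
    print(n,{k:v for k,v in c.items() if k!="image"})
E
```

```text
pics
{'clock': 0.0, 'qpos': array([ 1.0934126 ,  0.33286503, -0.06472805,  1.46093012,  0.02156824,
        1.3499257 , -0.08849159]), 'qd': array([-0.00026437,  0.00105005,  0.00084256, -0.00104425,  0.00170455,
       -0.00114673,  0.00058667]), 'effort': array([ 7.07975323e-04, -6.23256326e+01,  2.47169228e-02, -3.89891982e+01,
       -6.15332765e-02,  3.98683408e-02,  1.31466140e-04]), 'tool_pos': array([ 0.27438865, -0.5611096 ,  0.22176363]), 'tcp_rot': array([ 9.74251938e-01,  2.25460964e-01, -1.75018088e-04, -6.95466799e-04]), 'contact_force': array([-1.05093315,  0.4146571 ,  0.50022721]), 'ft_torque': array([ 0.00344489,  0.02694915, -0.03555987]), 'finger_gap': 0.08690381715003735}
side {'fx': 426.5484563477602, 'fy': 426.5484563477602, 'cx': 284.4151228921009, 'cy': 203.81383410178756, 'origin': array([0.19552215, 0.53537269, 0.65197535]), 'rotation': array([-0.0984581 ,  0.4128047 ,  0.88432667, -0.19458836])}
top {'fx': 379.6559748999603, 'fy': 379.6559748999603, 'cx': 279.7924841296178, 'cy': 207.28054145469494, 'origin': array([ 0.34528392, -0.03452027,  1.05735414]), 'rotation': array([ 0.04216052, -0.0583341 , -0.70259314,  0.70794244])}
```

View pics/side0.png

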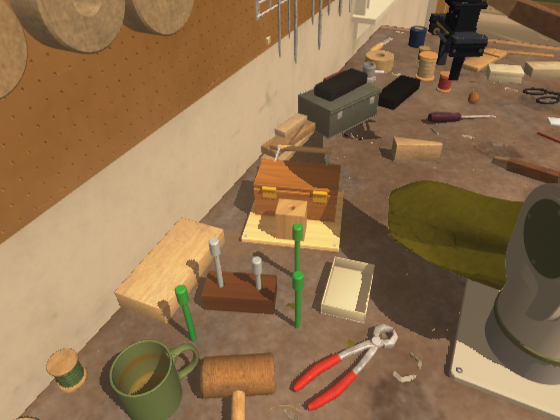

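View pics/top0.png

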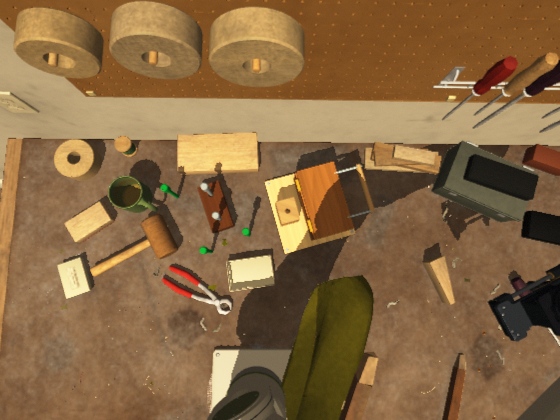

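```bash
cat > h.py <<'E'
import numpy as np,cv2
from scipy.spatial.transform import Rotation as R
from rig import status,viewer
def ray(c,u,v):
    d=np.array([(u-c["cx"])/c["fx"],-(v-c["cy"])/c["fy"],-1.])
    return np.array(c["origin"]),R.from_quat(c["rotation"]).apply(d)
def onz(c,u,v,z):
    o,d=ray(c,u,v); return o+d*(z-o[2])/d[2]
def tri(c1,p1,c2,p2):
    o1,d1=ray(c1,*p1);o2,d2=ray(c2,*p2);d1/=np.linalg.norm(d1);d2/=np.linalg.norm(d2)
    s=np.linalg.lstsq(np.c_[d1,-d2],o2-o1,rcond=None)[0]
    a=o1+s[0]*d1;b=o2+s[1]*d2
    return (a+b)/2,np.linalg.norm(a-b)
def proj(c,P):
    q=R.from_quat(c["rotation"]).inv().apply(np.array(P)-c["origin"])
    return np.c_[c["cx"]+c["fx"]*q[...,0]/-q[...,2],c["cy"]+c["fy"]*q[...,1]/q[...,2]] if q.ndim>1 else (c["cx"]+c["fx"]*q[0]/-q[2],c["cy"]+c["fy"]*q[1]/q[2])
def crop(c,x0,y0,w,h,k,fn):
    im=c["image"][y0:y0+h,x0:x0+w,::-1]
    cv2.imwrite(fn,cv2.resize(im,None,fx=k,fy=k,interpolation=cv2.INTER_CUBIC))
def st():
    o=status.get_obs(); r=R.from_quat(o["tcp_rot"]).as_matrix()
    print("t",round(o["clock"],2),"pos",o["tool_pos"].round(4),"gap",round(o["finger_gap"],4),"F",o["contact_force"].round(1),"T",o["ft_torque"].round(2))
    print("x",r[:,0].round(4),"y",r[:,1].round(4),"z",r[:,2].round(4),"q",o["qpos"].round(3))
    return o,r
def goal(P,o,r,):
    return (r.T@(np.array(P)-o["tool_pos"])*1000).round(1)
E
python3 - <<'E'
from h import *
s=viewer.capture("side");t=viewer.capture("top")
crop(s,190,130,170,190,3,"pics/sc.png")
crop(t,150,130,240,140,3,"pics/tc.png")
E
```

```text
(no output)
```

View pics/sc.png

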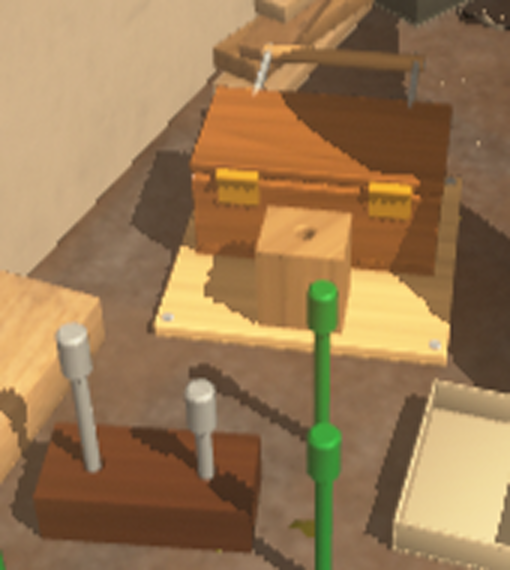

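View pics/tc.png

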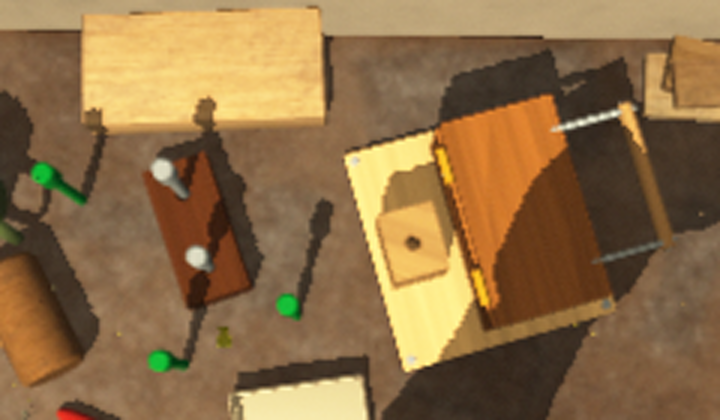

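Run:
```python
from h import *
s=viewer.capture("side");t=viewer.capture("top")
for n,pt,ps,z in [("long",(204.3,186.7),(214,240.7),.152),("short",(215.7,215.3),(256.7,259.3),.112),("hole",(287.7,211),(292.7,208),.082),("barL",(359.3,167.3),(281.7,146.7),.091),("barR",(372.3,211),(330,150.7),.091),("lhole",(189/3+150-2,197/3+130-1),(93/3+190,470/3+130),.04)]:
    print(n,"top@z",onz(t,*pt,z).round(4),"side@z",onz(s,*ps,z).round(4),"tri",*[np.round(x,4) for x in tri(t,pt,s,ps)])
# masks: grey knobs (low saturation, bright) and board/lid
for n,c,box in(("top",t,(190,170,50,60)),("side",s,(200,230,75,75))):
    x,y,w,h=box;hsv=cv2.cvtColor(c["image"][y:y+h,x:x+w],cv2.COLOR_RGB2HSV)
    m=((hsv[...,1]<45)&(hsv[...,2]>90)).astype(np.uint8)
    k,l,stt,ce=cv2.connectedComponentsWithStats(m)
    for i in range(1,k):
        if stt[i,4]>10: print(n,stt[i][:4]+[x,y,0,0],stt[i,4],(ce[i]+[x,y]).round(1))
st()
```

```text
long top@z [0.5236 0.1279 0.152 ] side@z [0.5232 0.1298 0.152 ] tri [0.5241 0.1283 0.1502] 0.0004
short top@z [0.459  0.1043 0.112 ] side@z [0.4582 0.1055 0.112 ] tri [0.459  0.1044 0.1106] 0.0004
hole top@z [ 0.4755 -0.077   0.082 ] side@z [ 0.4724 -0.0757  0.082 ] tri [ 0.4746 -0.0775  0.0801] 0.0025
barL top@z [ 0.5917 -0.2644  0.091 ] side@z [ 0.5882 -0.2664  0.091 ] tri [ 0.5896 -0.2647  0.0919] 0.004
barR top@z [ 0.4763 -0.2954  0.091 ] side@z [ 0.474  -0.2974  0.091 ] tri [ 0.4748 -0.2954  0.0922] 0.0028
lhole top@z [0.5239 0.1292 0.04  ] side@z [0.5207 0.1348 0.04  ] tri [0.5248 0.1302 0.0329] 0.0006
top [201 183  11  12] 54 [205.  187.4]
top [213 212   8   8] 37 [216.  215.6]
side [210 239   8   6] 40 [213.6 241.4]
side [253 257   9  17] 87 [257.3 264.3]
side [257 276   4  13] 29 [258.6 282.4]
t 0.3 pos [ 0.2745 -0.5614  0.2223] gap 0.0873 F [-0.9 -0.5 -0.8] T [ 0.03 -0.06  0.02]
x [ 0.8984  0.4393 -0.    ] y [ 4.393e-01 -8.984e-01 -4.000e-04] z [-2.e-04  3.e-04 -1.e+00] q [ 1.093  0.332 -0.065  1.46   0.022  1.35  -0.088]
```

Run:
```python
from h import *
s=viewer.capture("side");t=viewer.capture("top")
for pt,ps in [((43/3+150,173/3+130),(182,289)),((288/3+150,303/3+130),(297,228)),((160/3+150,360/3+130),(298,276))]:
    print(*[np.round(x,4) for x in tri(t,pt,s,ps)])
o,r=st()
a=np.array([-.0646,-.0238]);print(np.linalg.norm(a))
# bar axis
L=np.array([.5901,-.2649]);Rr=np.array([.4752,-.2958]);d=L-Rr;print("bar yaw",np.degrees(np.arctan2(d[1],d[0])),np.linalg.norm(d))
h=np.array([.4746,-.077]);m=(L+Rr)/2;print("ax",np.degrees(np.arctan2(*(h-m)[::-1])),np.linalg.norm(h-m))
print("long",goal([.524,.128,.26],o,r))
```

```text
[0.5221 0.2274 0.1373] 0.0021
[0.4183 0.0264 0.1334] 0.0008
[0.3716 0.128  0.1345] 0.0009
t 0.4 pos [ 0.2745 -0.5614  0.2225] gap 0.0872 F [-1.  -0.1 -0. ] T [-0.04  0.01 -0.01]
x [0.8984 0.4392 0.    ] y [ 4.392e-01 -8.984e-01 -1.000e-04] z [-0.e+00  1.e-04 -1.e+00] q [ 1.093  0.332 -0.065  1.46   0.022  1.35  -0.089]
0.0688447528864764
bar yaw 15.052392332727763 0.11898243567854873
ax 105.93237032690179 0.21147346169200518
long [ 526.9 -509.8  -37.5]
```

```bash
python3 -m jog '[[87,33,-32,-3,2],[87,66,-64,-5,4],[87,99,-96,-8,6],[70,132,-128,-10,8],[60,165,-160,-12,9.5],[50,198,-192,-14,10.8],[50,231,-224,-16,10.8],[50,263,-255,-18,10.8]]'
python3 - <<'E'
from h import *
o,r=st()
print("long",goal([.524,.128,.23],o,r))
E
```

```text
clock: 1.2
tool_pos: [0.3992, -0.2149, 0.2409]
tcp_rot: [0.991, 0.133, 0.0, 0.0]
contact_force: [0.0, -0.4, 0.4]
finger_gap: 0.0556
t 1.2 pos [ 0.3992 -0.2149  0.2409] gap 0.0556 F [ 0.  -0.4  0.4] T [-0.01 -0.05 -0.02]
x [9.647e-01 2.633e-01 3.000e-04] y [ 2.633e-01 -9.647e-01  6.000e-04] z [ 5.e-04 -5.e-04 -1.e+00] q [ 0.744 -0.042 -0.339  1.846 -0.014  1.335 -0.895]
long [ 210.7 -297.9   10.7]
```

```bash
python3 -m jog '[[50,27,-37,1,0],[50,53,-75,3,0],[50,79,-112,4,0],[50,106,-149,5,0],[50,132,-186,6,0],[50,158,-223,8,0],[50,185,-261,9,0],[50,211,-298,11,0]]';python3 -m jog '[[50,0,0,0,0],[50,0,0,0,0]]'
python3 - <<'E'
from h import *
o,r=st()
s=viewer.capture("side");t=viewer.capture("top")
crop(s,130,150,200,180,4,"pics/sc1.png")
crop(t,150,130,160,120,4,"pics/tc1.png")
print("long",goal([.524,.128,.12],o,r))
E
```

```text
clock: 2.0
tool_pos: [0.5248, 0.1299, 0.23]
tcp_rot: [0.991, 0.133, 0.001, 0.0]
contact_force: [0.9, -1.5, 0.3]
finger_gap: 0.0499
clock: 2.2
tool_pos: [0.5246, 0.131, 0.2298]
tcp_rot: [0.991, 0.134, 0.0, 0.0]
contact_force: [0.0, 0.5, -0.1]
finger_gap: 0.05
t 2.2 pos [0.5246 0.131  0.2298] gap 0.05 F [ 0.   0.5 -0.1] T [0.03 0.01 0.02]
x [9.642e-01 2.651e-01 8.000e-04] y [ 2.651e-01 -9.642e-01  2.000e-04] z [ 8.e-04  0.e+00 -1.e+00] q [ 0.301  0.209 -0.715  1.645  0.141  1.339 -1.738]
long [ -1.5   2.7 109.8]
```

View pics/sc1.png

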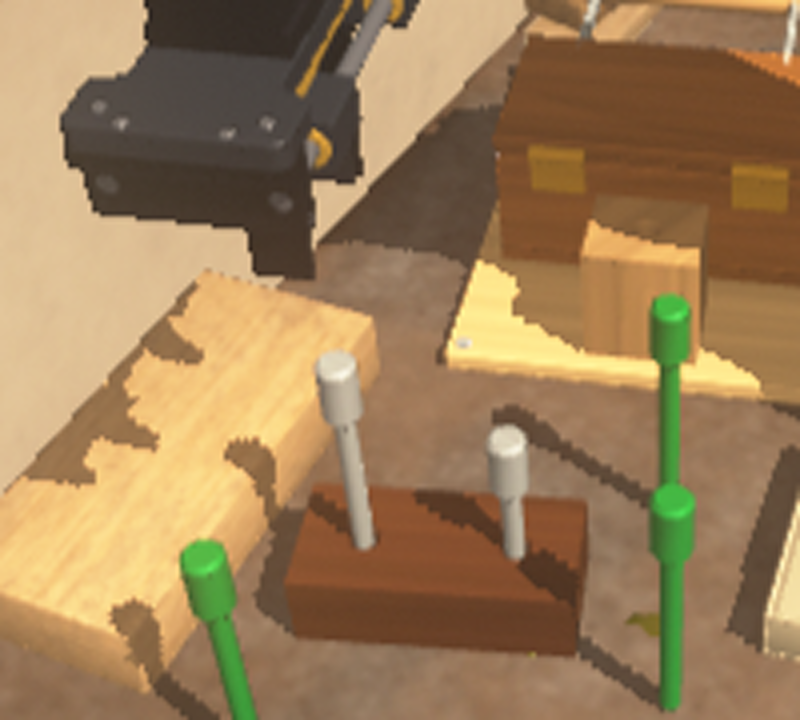

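View pics/tc1.png

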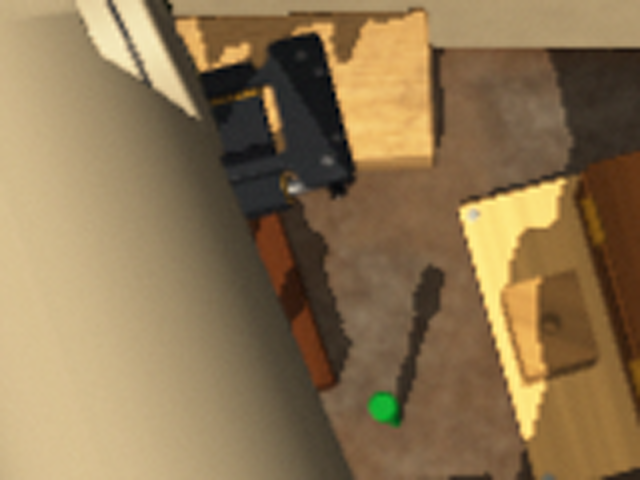

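```bash
python3 -c "
from h import *
s=viewer.capture('side');print(proj(s,[.5246,.131,.23]),proj(s,[.524,.128,.152]))"
python3 -m jog '[[50,-1.2,2.3,25,0],[50,-1.2,2.3,50,0],[50,-1.2,2.3,75,0],[50,-1.2,2.3,95,0],[50,-1.2,2.3,110,0],[50,-1.2,2.3,110,0]]'
python3 - <<'E'
from h import *
o,r=st()
s=viewer.capture("side");t=viewer.capture("top")
crop(s,130,150,200,180,4,"pics/sc2.png")
E
```

```text
(np.float64(206.81745488256985), np.float64(204.98915385823918)) (np.float64(214.1839768354172), np.float64(239.87316014655386))
clock: 2.95
tool_pos: [0.5235, 0.1241, 0.1185]
tcp_rot: [0.991, 0.131, -0.001, 0.001]
contact_force: [0.6, 0.5, 0.1]
finger_gap: 0.0503
t 2.95 pos [0.5235 0.1241 0.1185] gap 0.0503 F [0.6 0.5 0.1] T [0.03 0.04 0.  ]
x [ 0.9658  0.2592 -0.0016] y [ 0.2592 -0.9658  0.002 ] z [-0.001  -0.0024 -1.    ] q [ 0.282  0.305 -0.693  1.788  0.216  1.127 -1.791]
```

View pics/sc2.png

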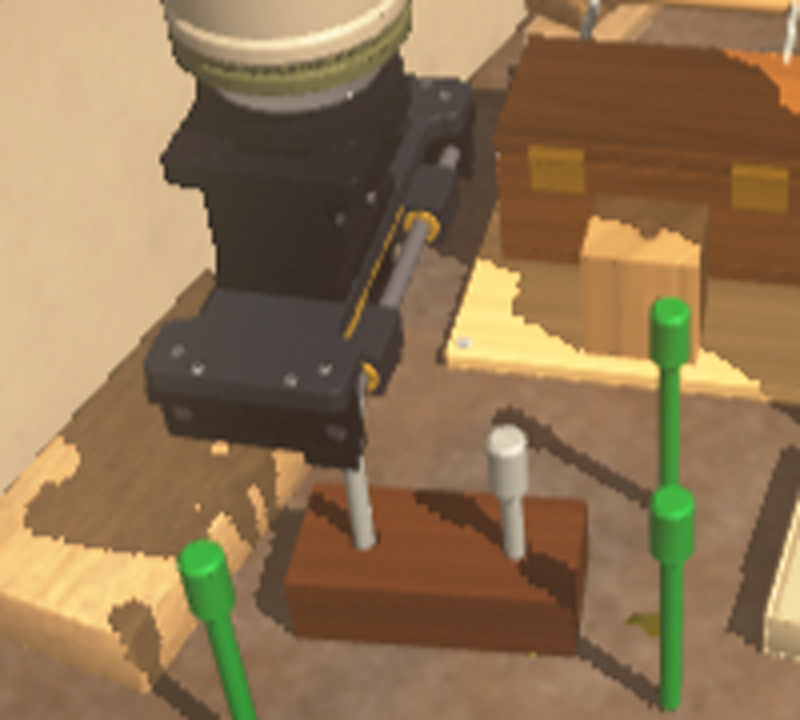

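```bash
python3 -m jog '[[50,0,-4,-1,0],[50,0,-4,-1,0],[50,0,-4,-1,0]]'; python3 -c "
from h import *
st()"
```

```text
clock: 3.35
tool_pos: [0.5241, 0.1293, 0.1225]
tcp_rot: [0.991, 0.131, 0.002, 0.001]
contact_force: [-0.6, -1.3, -0.0]
finger_gap: 0.0495
t 3.35 pos [0.5241 0.1293 0.1225] gap 0.0495 F [-0.6 -1.3 -0. ] T [-0.02 -0.   -0.01]
x [0.9655 0.2603 0.0029] y [ 0.2603 -0.9655  0.0022] z [ 0.0034 -0.0014 -1.    ] q [ 0.276  0.301 -0.697  1.783  0.215  1.131 -1.798]
```

```bash
python3 -m jog '[[50,0,1,3,0],[30,0,1,3,0],[10,0,1,3,0],[10,0,1,3,0],[10,0,1,3,0],[10,0,1,3,0],[10,0,1,3,0]]' 30; python3 -c "
from h import *
st()"
```

```text
clock: 4.05
tool_pos: [0.5244, 0.1284, 0.1195]
tcp_rot: [0.991, 0.131, 0.002, 0.001]
contact_force: [0.4, 1.1, -0.5]
finger_gap: 0.0168
t 4.05 pos [0.5244 0.1284 0.1195] gap 0.0168 F [ 0.4  1.1 -0.5] T [ 0.13  0.03 -0.02]
x [0.9655 0.2603 0.003 ] y [ 0.2603 -0.9655  0.0021] z [ 0.0034 -0.0013 -1.    ] q [ 0.276  0.305 -0.696  1.786  0.217  1.125 -1.798]
```

```bash
python3 -m jog '[[10,0,0,-10,0],[10,0,0,-25,0],[10,0,0,-45,0],[10,0,0,-70,0],[10,0,0,-95,0],[10,0,0,-115,0],[10,0,0,-125,0],[10,0,0,-125,0]]' 40
python3 - <<'E'
from h import *
o,r=st()
s=viewer.capture("side");cv2.imwrite("pics/s3.png",s["image"][:,:,::-1])
print(goal([.4746,-.077,.245],o,r))
E
```

```text
clock: 4.85
tool_pos: [0.5246, 0.1289, 0.2464]
tcp_rot: [0.991, 0.131, 0.003, 0.001]
contact_force: [-0.8, 0.1, 0.5]
finger_gap: 0.0168
t 4.85 pos [0.5246 0.1289 0.2464] gap 0.0168 F [-0.8  0.1  0.5] T [-0.03  0.01  0.07]
x [0.9655 0.2603 0.0058] y [ 0.2603 -0.9655  0.0026] z [ 0.0063 -0.001  -1.    ] q [ 0.308  0.193 -0.716  1.625  0.133  1.366 -1.733]
[-101.9  185.8    1.3]
```

View pics/s3.png

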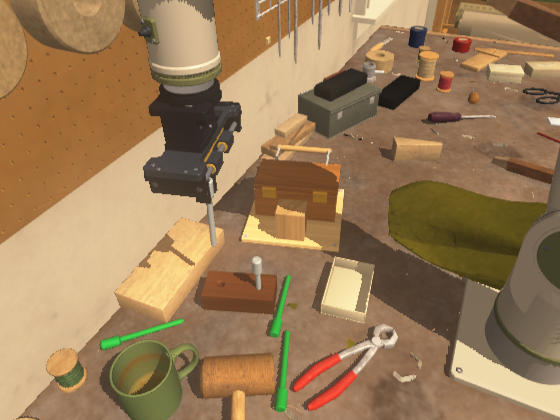

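```bash
python3 -m jog '[[10,-13,23,0,0],[10,-30,54,0,0],[10,-47,85,0,0],[10,-64,116,0,0],[10,-81,147,0,0],[10,-95,173,0,0],[10,-102,186,0,0],[10,-102,186,0,0]]' 40; python3 -m jog '[[10,0,0,0,0],[10,0,0,0,0]]'
python3 - <<'E'
from h import *
o,r=st()
s=viewer.capture("side");t=viewer.capture("top")
crop(s,210,80,160,180,4,"pics/sc4.png");crop(t,220,130,160,130,4,"pics/tc4.png")
tip=o["tool_pos"]+r[:,2]*(.125-.019)
print("expected tip",tip,proj(s,tip),proj(t,tip))
E
```

```text
clock: 5.7
tool_pos: [0.4729, -0.0799, 0.2438]
tcp_rot: [0.992, 0.129, 0.001, 0.001]
contact_force: [0.3, 0.1, -0.4]
finger_gap: 0.0169
clock: 5.9
tool_pos: [0.4728, -0.079, 0.2432]
tcp_rot: [0.992, 0.13, 0.001, 0.001]
contact_force: [1.1, 0.1, -1.0]
finger_gap: 0.0167
t 5.9 pos [ 0.4728 -0.079   0.2432] gap 0.0167 F [ 1.1  0.1 -1. ] T [-0.01 -0.04 -0.02]
x [9.663e-01 2.575e-01 9.000e-04] y [ 0.2575 -0.9663  0.0012] z [ 0.0012 -0.001  -1.    ] q [ 0.609  0.027 -0.543  1.776  0.015  1.341 -1.248]
expected tip [ 0.4728894  -0.0790596   0.13721018] (np.float64(293.1573654562072), np.float64(185.7670644591593)) (np.float64(289.5097107851655), np.float64(209.09664772972604))
```

View pics/sc4.png

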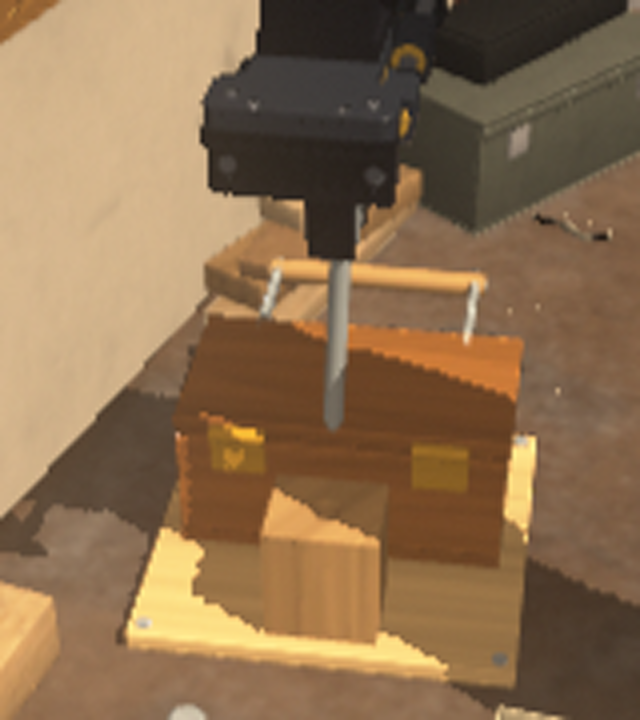

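View pics/tc4.png

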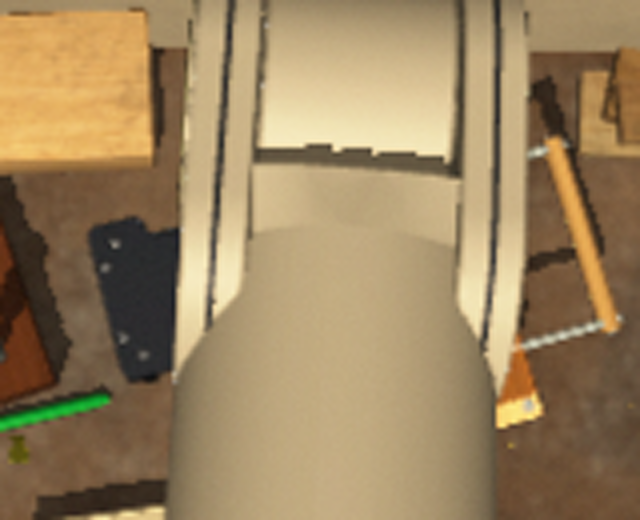

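Run:
```python
from h import *
s=viewer.capture("side");t=viewer.capture("top")
for n,c,(x,y) in(("side",s,(292,208)),("top",t,(288,211))):
    im=cv2.imread(f"pics/{n}0.png",0)[y-6:y+7,x-7:x+8].astype(float)
    print(im.astype(int)); w=np.clip(np.percentile(im[3:10,3:12],60)-18-im,0,None); w[:3]=0;w[-3:]=0;w[:,:3]=0;w[:,-3:]=0
    yy,xx=np.mgrid[y-6:y+7,x-7:x+8]; p=((w*xx).sum()/w.sum(),(w*yy).sum()/w.sum());print(n,p,onz(c,*p,.082))
print(proj(s,[.4728,-.079,.082]),proj(t,[.4728,-.079,.082]))
```

```text
[[180 180 180 178 176 174 171 169 169 170 172 171 171 171 169]
 [180 180 178 174 171 170 169 169 171 171 171 170 169 169 167]
 [178 176 173 171 169 174 174 173 171 170 171 170 168 166 167]
 [174 171 171 177 190 194 186 173 163 163 169 167 166 167 170]
 [172 169 172 183 181 177 157 145 134 140 152 167 168 173 177]
 [169 169 171 173 159 153 136 119 101 112 149 169 175 178 182]
 [171 171 171 161 151 149 134 103  94 124 169 177 181 182 182]
 [171 171 170 168 160 153 122 121 125 166 178 181 182 183 185]
 [170 171 170 169 166 163 155 162 169 181 182 183 184 184 186]
 [171 170 168 166 167 170 174 178 182 182 183 184 186 186 184]
 [169 166 166 168 171 176 180 182 183 183 184 186 186 184 183]
 [167 168 169 173 177 181 183 183 184 184 186 185 183 183 180]
 [159 164 170 179 182 182 183 184 185 185 184 183 183 181 184]]
side (np.float64(292.60049019607845), np.float64(207.70343137254903)) [ 0.47302198 -0.07650742  0.082     ]
[[185 183 183 182 185 187 188 188 189 192 195 195 196 195 198]
 [188 187 186 185 184 183 185 185 187 187 189 191 193 196 197]
 [185 186 187 187 185 179 181 185 185 184 185 
[... 181 characters left out ...]
155 182 187 187 186 185]
 [186 184 182 165 125  97  92  82  78 150 180 185 185 187 187]
 [193 191 188 186 155 111  96 100 114 161 182 186 185 185 186]
 [199 198 197 195 191 158 137 150 174 181 182 182 183 184 184]
 [201 199 200 198 197 196 195 192 188 186 184 181 180 182 181]
 [202 200 200 201 199 200 198 197 197 193 191 187 184 182 181]
 [201 202 202 202 201 201 200 199 198 197 197 196 194 190 187]
 [199 199 200 203 203 202 202 200 199 199 199 199 198 197 195]]
top (np.float64(287.25676664228234), np.float64(210.46452084857353)) [ 0.47691034 -0.07589112  0.082     ]
(np.float64(293.1948256627319), np.float64(207.02144681276584)) (np.float64(288.4500276060679), np.float64(212.0464856618951))
```

```bash
python3 -m jog '[[10,2.5,-2,10,0],[10,2.5,-2,25,0],[10,2.5,-2,38,0],[10,2.5,-2,45,0],[10,2.5,-2,45,0],[10,2.5,-2,45,0]]' 40
python3 - <<'E'
from h import *
o,r=st()
s=viewer.capture("side")
crop(s,250,150,90,90,7,"pics/sc5.png")
tip=o["tool_pos"]+r[:,2]*(.125-.0175)
print("expected tip",tip,proj(s,tip))
print(goal([.475,-.077,.1],o,r))
E
```

```text
clock: 6.7
tool_pos: [0.4752, -0.0766, 0.1989]
tcp_rot: [0.992, 0.13, 0.001, 0.001]
contact_force: [-0.0, 0.4, -0.7]
finger_gap: 0.017
t 6.7 pos [ 0.4752 -0.0766  0.1989] gap 0.017 F [-0.   0.4 -0.7] T [ 0.05  0.05 -0.01]
x [0.9663 0.2576 0.0019] y [ 0.2576 -0.9663  0.0018] z [ 0.0023 -0.0012 -1.    ] q [ 0.6    0.063 -0.55   1.838  0.036  1.248 -1.271]
expected tip [ 0.47540387 -0.07674849  0.09144058] (np.float64(291.58613993008885), np.float64(203.8193119818136))
[-0.4  0.2 98.9]
```

View pics/sc5.png

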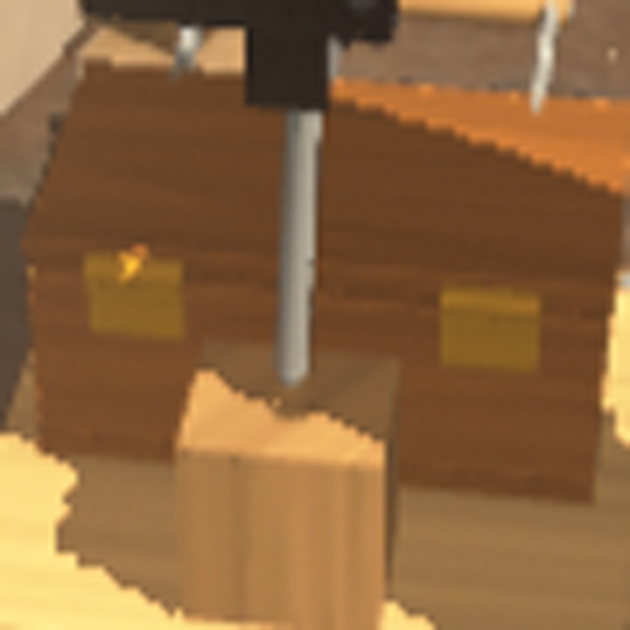

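```bash
python3 -m jog '[[10,-1,0,5,0],[10,-1,0,10,0],[10,-1,0,15,0],[10,-1,0,20,0],[10,-1,0,25,0],[10,-1,0,30,0],[10,-1,0,30,0]]' 40
python3 - <<'E'
from h import *
o,r=st()
s=viewer.capture("side")
crop(s,250,150,90,90,7,"pics/sc6.png")
E
```

```text
clock: 7.45
tool_pos: [0.4743, -0.077, 0.1685]
tcp_rot: [0.992, 0.13, 0.001, 0.001]
contact_force: [1.8, -1.1, -1.8]
finger_gap: 0.0173
t 7.45 pos [ 0.4743 -0.077   0.1685] gap 0.0173 F [ 1.8 -1.1 -1.8] T [-0.3  -0.49 -0.04]
x [0.9663 0.2575 0.0019] y [ 0.2575 -0.9663  0.0018] z [ 0.0023 -0.0012 -1.    ] q [ 0.596  0.088 -0.551  1.88   0.051  1.185 -1.283]
```

View pics/sc6.png

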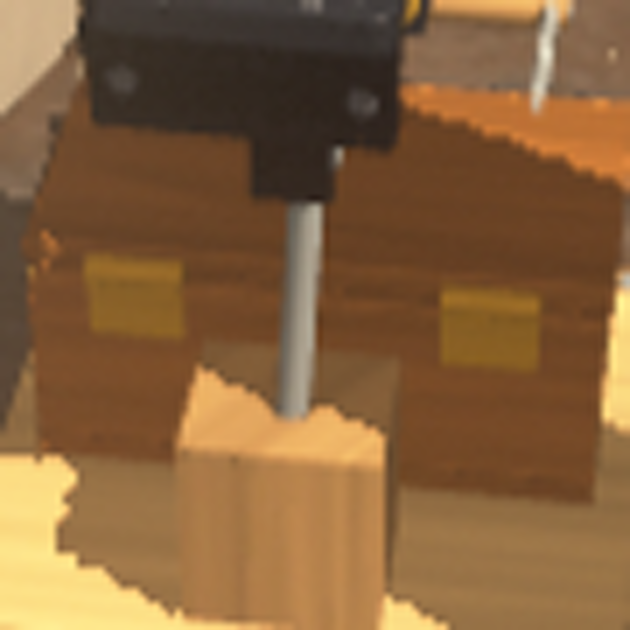

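```bash
python3 -m jog '[[10,0,0,6,0],[10,0,0,12,0],[10,0,0,17,0],[10,0,0,21,0],[10,0,0,23,0],[10,0,0,25,0],[10,0,0,26,0],[10,0,0,26,0]]' 40
python3 - <<'E'
from h import *
o,r=st()
E
```

```text
clock: 8.3
tool_pos: [0.4754, -0.0771, 0.144]
tcp_rot: [0.992, 0.13, 0.002, 0.001]
contact_force: [0.8, -1.1, 8.7]
finger_gap: 0.0168
t 8.3 pos [ 0.4754 -0.0771  0.144 ] gap 0.0168 F [ 0.8 -1.1  8.7] T [-0.29 -0.32  0.01]
x [0.9662 0.2576 0.004 ] y [ 0.2576 -0.9662  0.003 ] z [ 0.0046 -0.0018 -1.    ] q [ 0.591  0.115 -0.552  1.909  0.068  1.131 -1.298]
```

```bash
python3 -m jog '[[50,0,0,0,0],[50,0,0,0,0],[50,0,0,0,0],[50,0,0,0,0],[50,0,0,-20,0],[50,0,0,-50,0],[50,0,0,-80,0],[50,0,0,-100,0]]' 30
python3 - <<'E'
from h import *
o,r=st()
s=viewer.capture("side")
crop(s,230,80,120,150,5,"pics/sc7.png")
for dz in(.0,):print(proj(s,[.4745,-.077,.177]),proj(s,[.4745,-.077,.162]))
print(goal([.5327,-.2804,.20],o,r))
E
```

```text
clock: 9.1
tool_pos: [0.4751, -0.0768, 0.2459]
tcp_rot: [0.992, 0.13, 0.003, 0.001]
contact_force: [0.5, 0.3, 0.2]
finger_gap: 0.0495
t 9.1 pos [ 0.4751 -0.0768  0.2459] gap 0.0495 F [0.5 0.3 0.2] T [ 0.04 -0.04  0.01]
x [0.9662 0.2577 0.005 ] y [ 0.2577 -0.9662  0.0035] z [ 0.0058 -0.0021 -1.    ] q [ 0.607  0.027 -0.547  1.771  0.016  1.342 -1.253]
(np.float64(291.9465552780847), np.float64(169.70538698816557)) (np.float64(291.963408119204), np.float64(176.01939967204436))
[  2.9 211.4  46.6]
```

View pics/sc7.png

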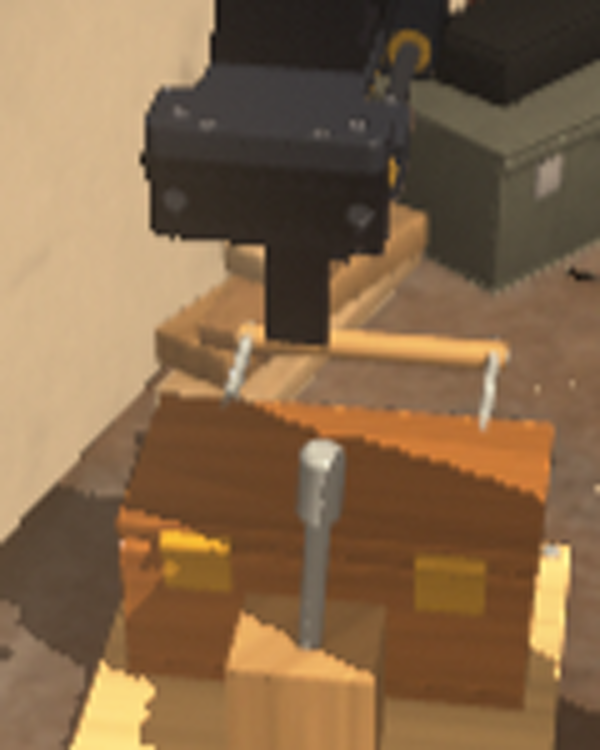

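```bash
python3 -m jog '[[60,0,25,0,0],[60,1,60,0,0],[60,1,95,5,0],[60,2,130,15,0],[60,2,165,25,0],[60,2,195,40,0],[60,2,211,50,0],[60,2,211,60,0]]' 30; python3 -m jog '[[60,0,0,0,0],[60,0,0,0,0]]'
python3 - <<'E'
from h import *
o,r=st()
s=viewer.capture("side");t=viewer.capture("top")
crop(s,230,80,150,130,5,"pics/sc8.png");crop(t,280,130,140,120,5,"pics/tc8.png")
print(goal([.532,-.280,.072],o,r))
E
```

```text
clock: 9.95
tool_pos: [0.5326, -0.2821, 0.1882]
tcp_rot: [0.992, 0.129, 0.004, 0.002]
contact_force: [0.3, -0.9, -0.4]
finger_gap: 0.0599
clock: 10.15
tool_pos: [0.5327, -0.2805, 0.1883]
tcp_rot: [0.992, 0.129, 0.004, 0.001]
contact_force: [0.6, 0.1, 0.3]
finger_gap: 0.0602
t 10.15 pos [ 0.5327 -0.2805  0.1883] gap 0.0602 F [0.6 0.1 0.3] T [0.02 0.01 0.04]
x [0.9665 0.2566 0.0069] y [ 0.2566 -0.9665  0.0037] z [ 0.0076 -0.0018 -1.    ] q [ 0.735  0.325 -0.402  1.562  0.13   1.273 -0.996]
[ -1.3  -1.1 116.3]
```

View pics/sc8.png

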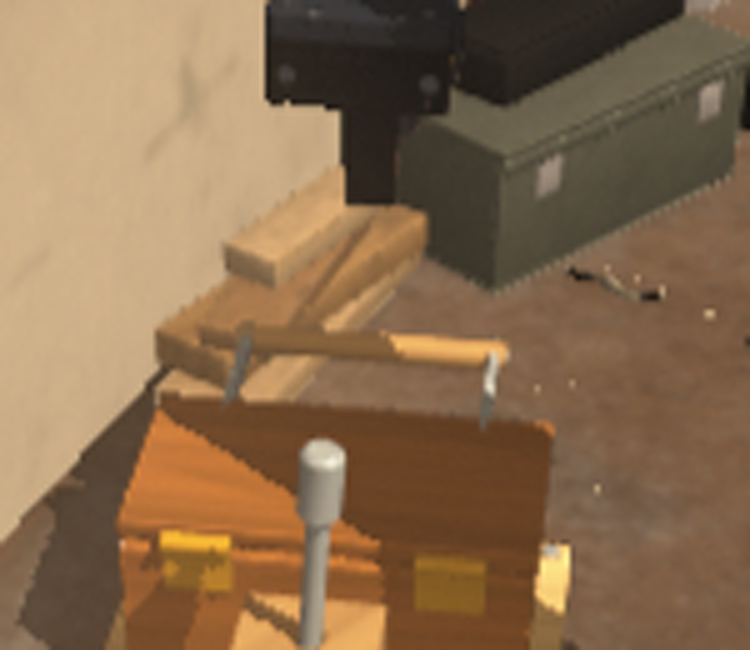

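View pics/tc8.png

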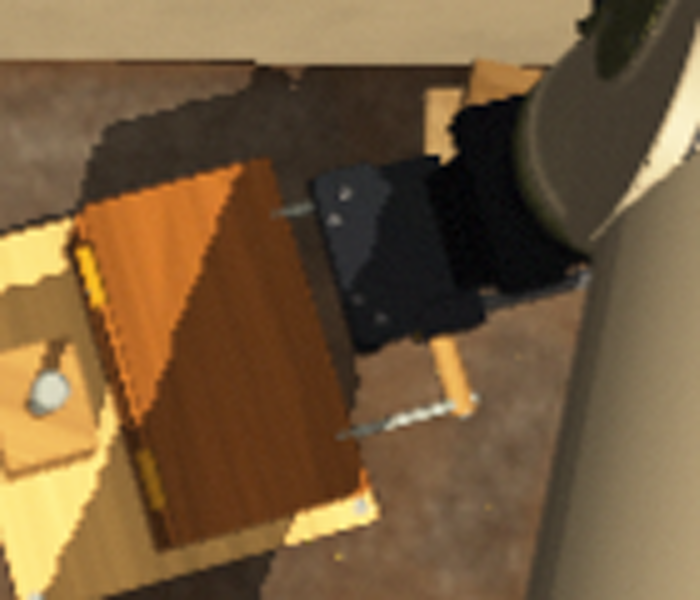

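```bash
python3 -m jog '[[46,-1,-1,20,0],[46,-1,-1,45,0],[46,-1,-1,70,0],[46,-1,-1,92,0],[46,-1,-1,108,0],[46,-1,-1,117,0],[46,-1,-1,117,0],[46,-1,-1,117,0]]' 30
python3 - <<'E'
from h import *
o,r=st()
s=viewer.capture("side");crop(s,230,80,150,130,5,"pics/sc9.png")
E
```

```text
clock: 11.05
tool_pos: [0.5335, -0.2806, 0.0731]
tcp_rot: [0.992, 0.129, 0.005, 0.002]
contact_force: [0.1, -0.2, 0.3]
finger_gap: 0.0461
t 11.05 pos [ 0.5335 -0.2806  0.0731] gap 0.0461 F [ 0.1 -0.2  0.3] T [ 0.01  0.07 -0.  ]
x [0.9664 0.2568 0.0089] y [ 0.2567 -0.9665  0.0058] z [ 0.0101 -0.0033 -0.9999] q [ 0.721  0.43  -0.387  1.682  0.181  1.055 -1.033]
```

View pics/sc9.png

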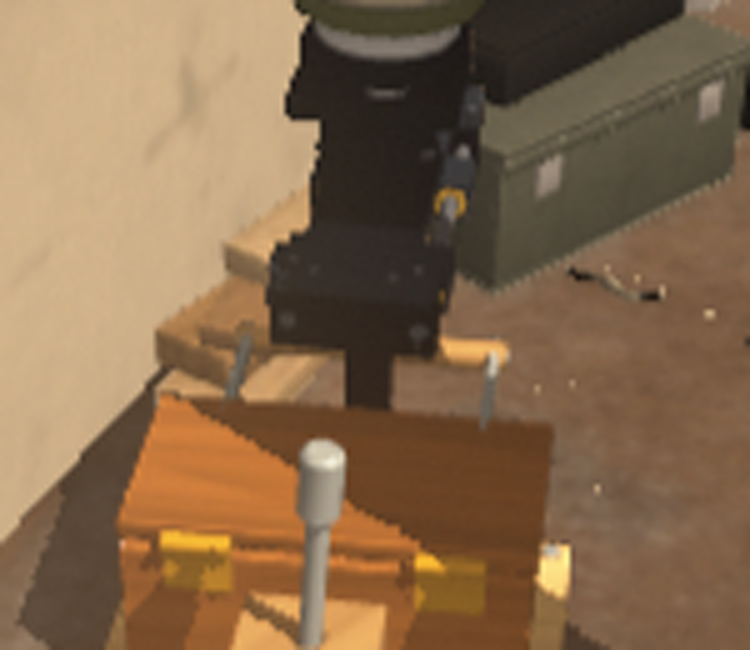

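```bash
python3 -m jog '[[5,0,0,1,0],[5,0,0,1,0],[5,0,0,1,0],[5,0,0,1,0],[5,0,0,1,0],[5,0,0,1,0],[5,0,0,1,0]]' 20
python3 - <<'E'
from h import *
o,r=st()
E
```

```text
clock: 11.8
tool_pos: [0.5335, -0.28, 0.0723]
tcp_rot: [0.992, 0.13, 0.005, 0.002]
contact_force: [-4.2, 4.4, 3.5]
finger_gap: 0.0131
t 11.8 pos [ 0.5335 -0.28    0.0723] gap 0.0131 F [-4.2  4.4  3.5] T [0.93 0.63 0.12]
x [0.9663 0.2573 0.0088] y [ 0.2573 -0.9663  0.0051] z [ 0.0098 -0.0027 -0.9999] q [ 0.72   0.431 -0.387  1.683  0.181  1.054 -1.034]
```

```bash
cat > arc.py <<'E'
from h import *
import sys
B0=np.array([.5335,-.2803,.0725]);u=np.array([-.2595,.9657,0]);u/=np.linalg.norm(u)
def P(th): return B0+.165*((1-np.cos(th))*u+np.sin(th)*np.array([0,0,1.]))
if __name__=="__main__":
    o,r=st();d=o["tool_pos"]-B0
    th0=np.degrees(np.arctan2(d[2],.165-d@u));rad=np.hypot(d[2],.165-d@u)
    print("theta",th0.round(2),"rad",rad.round(4))
    for a in map(float,sys.argv[1:]): print(a,goal(P(np.radians(a)),o,r))
E
python3 arc.py 1 3 5 7.5 10 12.5 15 17
```

```text
t 11.8 pos [ 0.5335 -0.28    0.0723] gap 0.0131 F [-4.2  4.4  3.5] T [0.93 0.63 0.12]
x [0.9663 0.2573 0.0088] y [ 0.2573 -0.9663  0.0051] z [ 0.0098 -0.0027 -0.9999] q [ 0.72   0.431 -0.387  1.683  0.181  1.054 -1.034]
theta -0.06 rad 0.1647
1.0 [-0.   0.3 -3.1]
3.0 [ 0.   0.1 -8.8]
5.0 [  0.1  -0.2 -14.6]
7.5 [  0.1  -1.  -21.7]
10.0 [  0.2  -2.  -28.8]
12.5 [  0.3  -3.4 -35.9]
15.0 [  0.3  -5.1 -42.9]
17.0 [  0.4  -6.6 -48.5]
```

```bash
python3 -m jog '[[5,0,0,-3,0],[5,0,0,-9,0],[5,0,-0.3,-14.6,0],[5,0,-1,-21.7,0],[5,0.2,-2,-28.8,0],[5,0.3,-3.5,-36,0],[5,0.3,-5,-43,0],[5,0.4,-6.6,-48.5,0]]' 20; python3 arc.py 19 21 23.5 26 28.5 31 33.5 36
```

```text
clock: 12.6
tool_pos: [0.5315, -0.2729, 0.1213]
tcp_rot: [0.992, 0.13, 0.005, 0.002]
contact_force: [-1.0, 4.2, -2.6]
finger_gap: 0.0135
t 12.6 pos [ 0.5315 -0.2729  0.1213] gap 0.0135 F [-1.   4.2 -2.6] T [0.69 0.26 0.1 ]
x [0.9662 0.2575 0.0085] y [ 0.2575 -0.9663  0.0047] z [ 0.0094 -0.0024 -1.    ] q [ 0.724  0.37  -0.4    1.653  0.154  1.141 -1.024]
theta 17.23 rad 0.1648
19.0 [ 0.1 -1.3 -4.9]
21.0 [  0.1  -3.3 -10.3]
23.5 [  0.2  -6.  -17. ]
26.0 [  0.2  -9.  -23.6]
28.5 [  0.3 -12.2 -30. ]
31.0 [  0.3 -15.8 -36.2]
33.5 [  0.4 -19.6 -42.3]
36.0 [  0.4 -23.7 -48.3]
```

```bash
python3 -m jog '[[5,0,-1.3,-5,0],[5,0,-3.3,-10.3,0],[5,0,-6,-17,0],[5,0.2,-9,-23.6,0],[5,0.3,-12.2,-30,0],[5,0.3,-15.8,-36.2,0],[5,0.4,-19.6,-42.3,0],[5,0.4,-23.7,-48.3,0]]' 20; python3 arc.py 38 40.5 43 45.5 48 50.5 53 55
```

```text
clock: 13.4
tool_pos: [0.5251, -0.2506, 0.1704]
tcp_rot: [0.992, 0.129, 0.005, 0.003]
contact_force: [-1.2, -3.7, -1.0]
finger_gap: 0.0131
t 13.4 pos [ 0.5251 -0.2506  0.1704] gap 0.0131 F [-1.2 -3.7 -1. ] T [-0.69  0.4   0.1 ]
x [0.9665 0.2566 0.0085] y [ 0.2565 -0.9665  0.0062] z [ 0.0098 -0.0038 -0.9999] q [ 0.717  0.294 -0.418  1.641  0.126  1.222 -1.038]
theta 36.11 rad 0.166
38.0 [ 0.4 -4.1 -3.8]
40.5 [ 0.5 -8.6 -9.4]
43.0 [  0.5 -13.4 -14.8]
45.5 [  0.5 -18.4 -19.9]
48.0 [  0.5 -23.6 -24.9]
50.5 [  0.6 -29.  -29.6]
53.0 [  0.6 -34.6 -34.1]
55.0 [  0.6 -39.3 -37.5]
```

```bash
python3 -m jog '[[5,0.2,-4,-4,0],[5,0.4,-8.6,-9.4,0],[5,0.5,-13.4,-14.8,0],[5,0.5,-18.4,-20,0],[5,0.5,-23.6,-25,0],[5,0.6,-29,-29.6,0],[5,0.6,-34.6,-34,0],[5,0.6,-39.3,-37.5,0]]' 20; python3 arc.py 57 59.5 62 64.5 67 69.5 72 74
python3 - <<'E'
from h import *
s=viewer.capture("side");crop(s,200,30,200,180,4,"pics/sc10.png")
E
```

```text
clock: 14.2
tool_pos: [0.5153, -0.2142, 0.2094]
tcp_rot: [0.992, 0.128, 0.005, 0.004]
contact_force: [-3.1, -6.9, 5.0]
finger_gap: 0.0133
t 14.2 pos [ 0.5153 -0.2142  0.2094] gap 0.0133 F [-3.1 -6.9  5. ] T [-1.55  0.67  0.18]
x [0.967  0.2547 0.0094] y [ 0.2546 -0.967   0.0101] z [ 0.0117 -0.0073 -0.9999] q [ 0.696  0.214 -0.442  1.653  0.099  1.283 -1.077]
theta 54.84 rad 0.1675
57.0 [ 0.4 -6.6 -1.5]
59.5 [  0.4 -12.7  -5.3]
62.0 [  0.4 -18.9  -8.9]
64.5 [  0.4 -25.3 -12.2]
67.0 [  0.4 -31.9 -15.3]
69.5 [  0.4 -38.5 -18. ]
72.0 [  0.4 -45.3 -20.4]
74.0 [  0.4 -50.8 -22.2]
```

View pics/sc10.png

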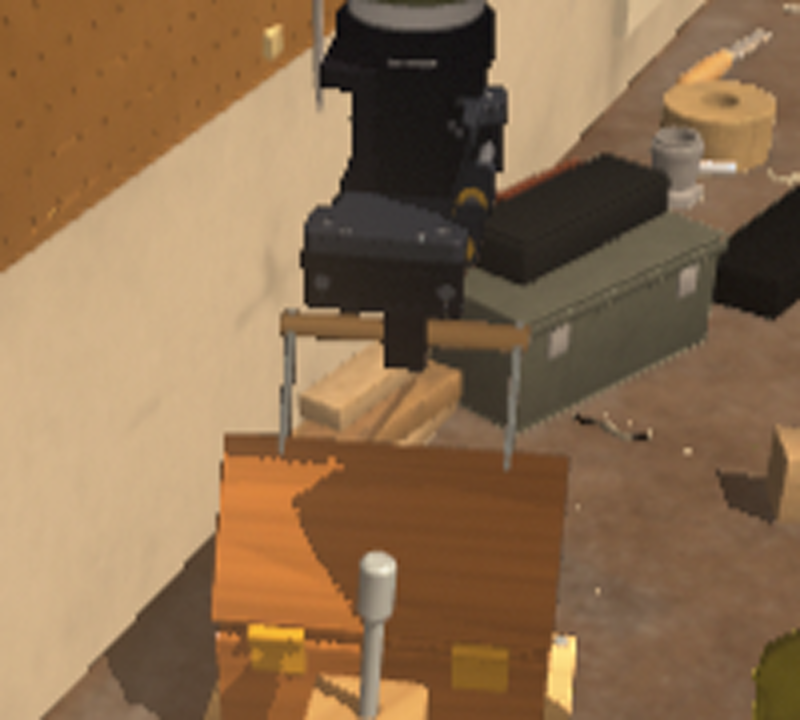

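```bash
python3 -m jog '[[5,0.3,-6,-3,0],[5,0.4,-12,-7,0],[5,0.4,-18.5,-11,0],[5,0.4,-25,-14.4,0],[5,0.4,-31.5,-17.5,0],[5,0.4,-38,-20.2,0],[5,0.4,-45,-22.6,0],[5,0.4,-50,-24.4,0]]' 20; python3 arc.py 76 78 80 82 84 86 88 89 90
```

```text
clock: 15.05
tool_pos: [0.5021, -0.1641, 0.2341]
tcp_rot: [0.992, 0.129, 0.005, 0.004]
contact_force: [-3.5, -2.8, 0.3]
finger_gap: 0.0135
t 15.05 pos [ 0.5021 -0.1641  0.2341] gap 0.0135 F [-3.5 -2.8  0.3] T [-0.67  0.65  0.16]
x [0.9667 0.2559 0.0086] y [ 0.2558 -0.9667  0.0099] z [ 0.0109 -0.0074 -0.9999] q [ 0.665  0.135 -0.476  1.689  0.069  1.321 -1.136]
theta 74.56 rad 0.1677
76.0 [ 0.2 -4.7  1.5]
78.0 [  0.2 -10.3   0.1]
80.0 [  0.1 -16.   -1. ]
82.0 [  0.1 -21.7  -2. ]
84.0 [  0.1 -27.4  -2.7]
86.0 [  0.1 -33.1  -3.3]
88.0 [  0.1 -38.9  -3.7]
89.0 [  0.1 -41.7  -3.8]
90.0 [  0.1 -44.6  -3.8]
```

```bash
python3 -m jog '[[5,0.1,-5,-1.2,0],[5,0.1,-10.3,-2.5,0],[5,0.1,-15.5,-3.7,0],[5,0.1,-20.5,-4.5,0],[5,0.1,-25,-5.2,0],[5,0.1,-29,-5.7,0],[5,0.1,-32,-6,0],[5,0.1,-33,-6,0]]' 20; python3 arc.py 88 89 90
python3 - <<'E'
from h import *
s=viewer.capture("side");crop(s,200,30,200,180,4,"pics/sc11.png")
t=viewer.capture("top");crop(t,220,120,180,140,4,"pics/tc11.png")
E
```

```text
clock: 15.85
tool_pos: [0.4936, -0.1318, 0.2399]
tcp_rot: [0.992, 0.129, 0.005, 0.004]
contact_force: [-3.4, -2.1, 1.1]
finger_gap: 0.0131
t 15.85 pos [ 0.4936 -0.1318  0.2399] gap 0.0131 F [-3.4 -2.1  1.1] T [-0.63  0.72  0.09]
x [0.9666 0.2561 0.0087] y [ 0.256  -0.9666  0.01  ] z [ 0.0109 -0.0075 -0.9999] q [ 0.642  0.093 -0.5    1.72   0.052  1.328 -1.18 ]
theta 86.15 rad 0.1678
88.0 [-0.1 -5.5  2.4]
89.0 [-0.1 -8.4  2.3]
90.0 [ -0.1 -11.3   2.3]
```

View pics/sc11.png

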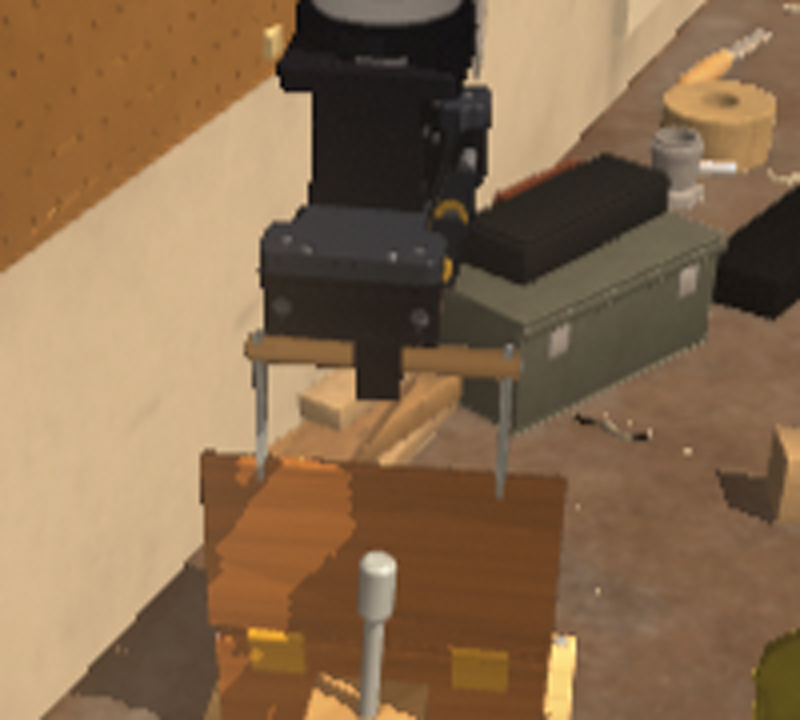

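View pics/tc11.png

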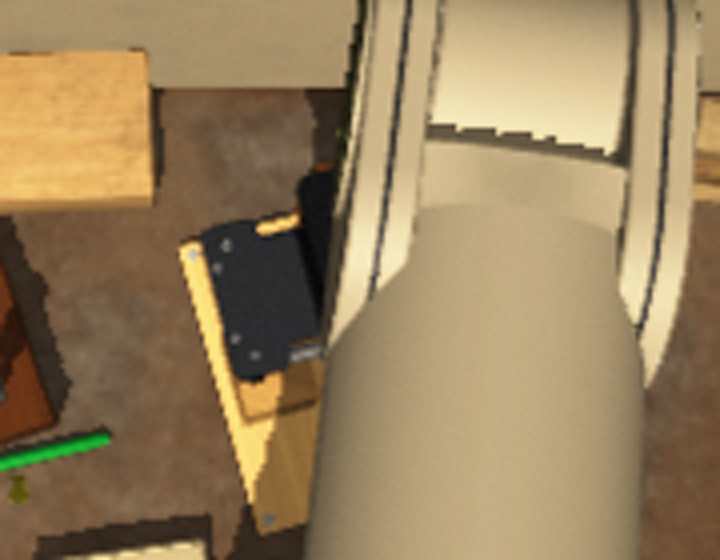

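```bash
python3 -m jog '[[5,0,-3,0,0],[5,0,-6,0,0],[5,0,-9,0,0],[5,0,-11,0,0],[5,0,-11.5,0,0],[5,0,-11.5,0,0],[5,0,-11.5,0,0]]' 20; python3 arc.py 90
python3 - <<'E'
from h import *
s=viewer.capture("side");crop(s,240,95,100,100,7,"pics/sc12.png")
E
```

```text
clock: 16.65
tool_pos: [0.4905, -0.1207, 0.2398]
tcp_rot: [0.992, 0.129, 0.005, 0.004]
contact_force: [-4.9, -2.5, 3.1]
finger_gap: 0.0132
t 16.65 pos [ 0.4905 -0.1207  0.2398] gap 0.0132 F [-4.9 -2.5  3.1] T [-0.6   1.01  0.13]
x [0.9666 0.2561 0.0083] y [ 0.256  -0.9666  0.0099] z [ 0.0106 -0.0075 -0.9999] q [ 0.633  0.08  -0.509  1.733  0.047  1.327 -1.197]
theta 90.09 rad 0.1673
90.0 [0.1 0.2 2.3]
```

View pics/sc12.png

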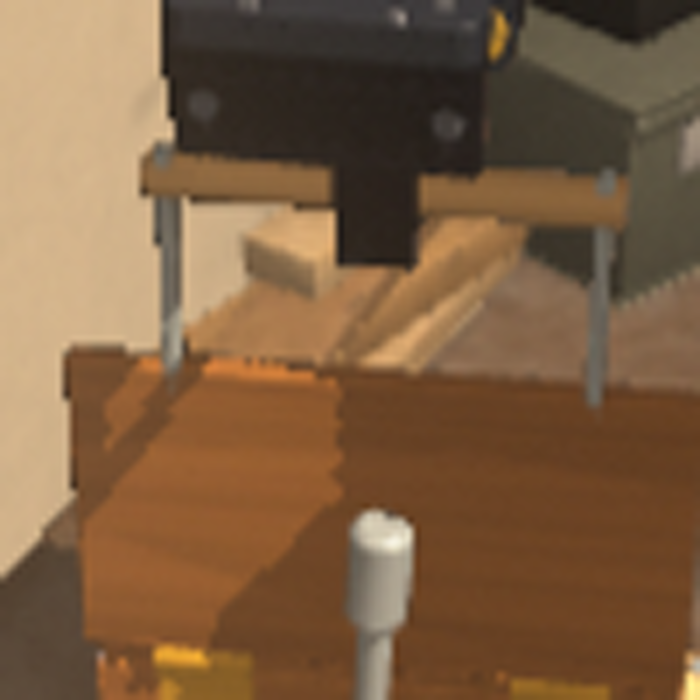

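Run:
```python
from h import *
from arc import B0,u
s=viewer.capture("side")
b=np.array([u[1],-u[0],0]);H=B0+.165*u;H[2]=.091
def f(p,off):
    o,d=ray(s,*p); C=H+off*b; t=((C-o)@b)/(d@b);X=o+t*d-H
    return X@u,X[2],X@b
# bar end half length ~.0675 (free 115 + arms): check
for n,pl,pr in[("shut",(277.5,146.2),(331.7,151)),("up",(260.5,119.6),(329.8,123.6))]:
    # midpoint ray
    m=(np.array(pl)+pr)/2
    for off in(.06,.0675):
        print(n,off,[np.round(f(q,w),4) for q,w in((pl,off),(pr,-off))])
for th in (86,90,94):
    a=np.radians(th)
    X=[H+.165*(-np.cos(a)*u+np.sin(a)*np.array([0,0,1.]))+w*b for w in(.0655,-.0655)]
    print(th,np.round(proj(s,np.array(X)),1))
X=[B0+[0,0,.0185]+w*b for w in(.0655,-.0655)];print("shut pred",np.round(proj(s,np.array(X)),1))
st()
```

```text
shut 0.06 [array([-0.1325,  0.0217,  0.06  ]), array([-0.2747, -0.07  , -0.06  ])]
shut 0.0675 [array([-0.1686, -0.0015,  0.0675]), array([-0.1397,  0.0165, -0.0675])]
up 0.06 [array([0.0171, 0.1725, 0.06  ]), array([-0.1268,  0.095 , -0.06  ])]
up 0.0675 [array([-0.0126,  0.1559,  0.0675]), array([-0.0121,  0.1589, -0.0675])]
86 [[261.2 115.9]
 [328.9 121. ]]
90 [[259.8 118.6]
 [328.3 123.8]]
94 [[258.5 121.7]
 [327.7 127. ]]
shut pred [[278.  146.5]
 [331.4 151.1]]
t 16.75 pos [ 0.4905 -0.1207  0.2398] gap 0.0134 F [-4.8 -2.1  4.1] T [-0.62  1.04  0.16]
x [0.9666 0.256  0.0083] y [ 0.2559 -0.9666  0.0099] z [ 0.0106 -0.0075 -0.9999] q [ 0.633  0.081 -0.509  1.733  0.047  1.327 -1.197]
```

```bash
python3 -m jog '[[5,0,0,0,0],[5,0,0,0,0],[5,0,0,0,0],[5,0,0,0,0],[5,0,0,0,0]]' 20; python3 arc.py 90
python3 - <<'E'
from h import *
s=viewer.capture("side");cv2.imwrite("pics/s13.png",s["image"][:,:,::-1])
E
```

```text
clock: 17.25
tool_pos: [0.4905, -0.1208, 0.2398]
tcp_rot: [0.992, 0.129, 0.005, 0.004]
contact_force: [-4.2, -3.1, 2.6]
finger_gap: 0.013
t 17.25 pos [ 0.4905 -0.1208  0.2398] gap 0.013 F [-4.2 -3.1  2.6] T [-0.59  0.93  0.18]
x [0.9667 0.2559 0.0083] y [ 0.2559 -0.9667  0.0099] z [ 0.0106 -0.0075 -0.9999] q [ 0.633  0.08  -0.509  1.733  0.047  1.327 -1.197]
theta 90.08 rad 0.1673
90.0 [0.1 0.2 2.3]
```

View pics/s13.png

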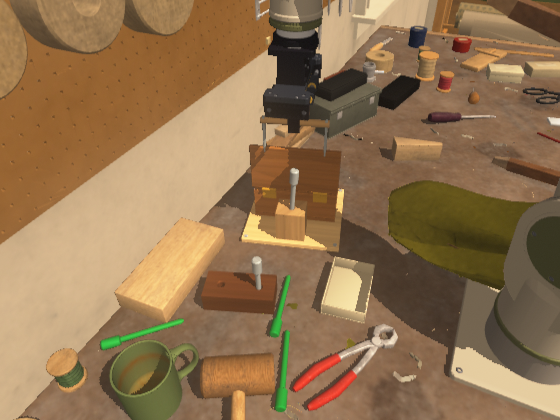

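The side view shows the long pin seated in the post with its knob at about (294,172). The lid stands upright with the bar gripped at about (294,121), and the short pin is still in the stand at (257,262).

```bash
python3 -c "
from rig import ticket
print(ticket.hand_in())"
```

```text
the job is handed in; nothing more can be done
None
```

I put the long pin in the post's hole, let go of it, then swung the lid upright by its bar. I handed the job in at about 17 s with the bar still gripped; hand-in gave no verdict.

- **Pin:** it met the bottom of the hole with 8.7 N of push. After release, the knob's height in the side view was within a pixel of where a fully seated pin should be. It leans slightly, by about the hole's clearance.
- **Lid:** the arm's position puts it at 90.1°, and the side camera at about 90–91°. The arm did not move between the last readings. The grip was set to 20 N, and the wrist feels about 6 N.
- **Short pin:** it is still standing in the stand.

**What did not match:**
- The arm's arc ran about 2 mm wider than the bar's 165 mm, so I raised the path by about that much.
- The three green look-alikes were standing at the start and were lying on the bench once I had lifted the long pin. I did not grip them and did not see what tipped them. No wrist reading taken then showed a knock.

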